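Close and lock the mosaic display case

TASK

Slide the top door of the display case fully shut against its jamb. Then take the key from its wooden stand, put its blade in the slot of the case's lock and turn it a quarter turn clockwise until it stops, so that the tongue lies over the door; leave the key standing upright in the slot. Touch the lock only with the key, and leave the tile tub, mug and glue bottle where they are.

Things in the scene. Friction and masses are not known exactly. Their poses are not given: they have to be found in the camera images.
- case: Low wooden display case, fixed, 200 mm (its x) by 320 mm (its y), 74 mm high, aluminium tracks along its long edges. Origin: centre of its underside; z up. The +y end of its top is a fixed wooden jamb 60 mm wide (y +100 to +160 mm) that carries the lock; the rest of the top is the sliding door and, lower, a fixed clear pane. Mosaic coasters lie inside.
- door (a joint): Sliding top door: clear panel with aluminium end strips, 172 mm (case x) by 140 mm (case y), top surface 74 mm above the table. Value in m: 0 = shut against the jamb, up to 0.11 = open; it closes by moving along the case's +y. Friction about 2.5 N; it stays where it is left.
- door_pull (a point): Centre of the top of the door's pull, an aluminium rib on the end strip away from the jamb: 60 mm along the case's x, 12 mm thick along the case's y, 22 mm high; its top is 96 mm above the table. It moves with the door; its axes are the case's.
- lock (a joint): Cam lock on the jamb, turning about the vertical. Value in rad: grows clockwise seen from above, from 0 (open, slot and tongue along the case's +x) to 1.571 (locked against its stop, slot and tongue along the case's y, tongue over the door). It stays where it is left; friction about 0.06 N m.
- lock_slot (a point): Centre of the top face of the lock: steel disc of 44 mm diameter, 15 mm high, its top 89 mm above the table, with a slot 30 mm long, 6.5 mm wide and 11 mm deep through its centre. Axes turn with the lock: x along the slot towards the tongue (flat, 14 mm wide, reaching 47 mm from the centre, below the disc's top), z up.
- key: Key, 56 mm high, 90 g, upright, blade down in the stand. Origin: centre of the blade's lower edge; z up. Blade 24 mm wide (key x), 3 mm thick (key y), 10 mm long; round foot 30 mm across, z 10 to 16 mm; flat black handle, z 16 to 56 mm, 34 mm along x, 16 mm thick along y. In the lock's slot the foot rests on the disc, the key stands by itself and the blade has 0.15 rad of play each way.
- stand: Wooden block fixed to the table, 64 mm (its x) by 50 mm (its y), 30 mm high, with a pocket 30 by 8 mm, 14 mm deep, in the middle of its top, long along its x, where the key stands. Origin: centre of its underside.
- tile_tub: Bystander: small clear open tub of mosaic tiles, 75 by 75 mm, 45 mm high, loose. Origin: centre of its underside.
- mug: Bystander: white mug, 80 mm across, 90 mm high, handle towards its +y, loose. Origin: centre of its underside.
- glue: Bystander: closed white glue bottle, 52 mm across, 120 mm high, loose. Origin: centre of its underside.
Mind the look-alikes: they are no part of the job. What is shaped like the key but blue or red is not meant.

How it is judged:
On the way, in this order (a step that is already met when the one before it is completed fails the run):
1. the door is shut against the jamb (value of joint door below 0.004 m), for 0.2 s.
2. with the key's blade in the slot, the lock is turned to its stop (value of joint lock above 1.42 rad and horizontal distance between key and lock_slot below 0.006 m and z of key in the frame of lock_slot below -0.006 m), for 0.2 s.
At the end, for the whole second after the job is handed in: The door is within 4 mm of shut, the lock stands at 1.42 rad or more (stop at 1.571), and the key stands still and released in the slot: its origin within 6 mm of the slot's centre seen from above and more than 6 mm below the lock's top, tilted less than 0.15 rad (all of step 2 and value of joint door below 0.004 m and angle between key's own z axis and vertical below 0.15 rad and linear speed of key below 0.02 m/s); the robot touches nothing.
It fails at once if the lock is pressed by the robot itself instead of the key (contact force between any of the fingers, the arm and lock above 3 N).
It fails at once if the tile tub, mug or glue bottle is moved by more than 20 mm (distance of any of tile_tub, mug, glue from where it was at the start of the episode above 0.02 m).
It also fails if it takes over 59 s, if anything falls off the work surface, if the arm or the gripper's body presses on something with over 40 N, if the wrist force passes 120 N, or if a joint passes its speed limit or range.

ROBOT

A 6-joint arm with a two-finger parallel gripper is mounted at the origin on the work surface. World frame = base frame: x ahead of the robot, y to its left, z up, the work surface at z = 0. Lengths are in m, angles in rad, forces in N, time in s.
With the tool pointing down it reaches from about 0.4 to 0.825 m from the base axis. Payload 7 kg.
Tool frame: the origin (TCP) lies midway between the tips of the shut fingers; the grasp point (between the pads) lies 19 mm behind it; z points along the fingers, x is the direction in which the jaws open and shut, and the axes are right-handed (so a half turn about z gives the same grasp; the last joint's range is limited). The gripper opens to 88 mm and grips with 3 to 60 N. Pads are 19 mm wide; open, the fingers measure 130 mm over their backs; the gripper's body (78 mm by 193 mm) begins 47 mm behind the grasp point.
Start: joints at [-0.951, 0.359, 0.012, 0, -1.224, -0.288], TCP at [0.22, -0.638, 0.204] pointing down, gripper open.
Joint ranges: [-3.07, 3.07], [-1.43, 2.12], [-1.02, 1.25], [-3.03, 1.67], [-3.05, -0], [-3.03, 3.03]. Speed limits (rad/s): [2.39, 2.39, 3.01, 3.14, 3.14, 3.14].

INTERFACE

Orientations are given as [roll, pitch, yaw] about the fixed x, y, z axes, in that order (R = Rz(yaw) Ry(pitch) Rx(roll)).
In Python, from station import arm, grab_frame, camera_params gives the robot as it stands.
- The arm moves only by the shell command python3 -m handwheel 'ROWS' [FORCE]. ROWS is JSON, a list that holds one entry, the list of rows, each a list of 5 numbers: the finger opening in m, from 0 to 0.0876, then the shift along the tool's x, y, z in m, then the turn about the tool's z in degrees. A call has 1 to 20 rows; each row is the pose to reach, as a shift and turn from the pose measured when the call began, along the tool's axes at that moment; what a row does not reach only later rows make up. A row lasts 1/12 s, in which the tool goes at most 41.7 mm and 7.16 degrees, less where a joint would pass 70% of its speed; a pose out of reach is approached as far as the arm can. A call with a gripper value outside its range is refused whole. The fingers move at their own pace and stop on an object; FORCE is the grip in N (left out, the last holds). Time passes only in rows, so rows that repeat a pose let the fingers close. It gives the time, the measured TCP pose, the force and the opening at its end, in the units of the state.
- arm.get_state(): the state, without advancing time (a new reading comes with each control period).
- grab_frame(name): name is "scene" or "top" or "wrist"; returns the picture (420x560x3 uint8, blue, green, red); there is no depth.
- camera_params(name): a dict with "intrinsics" (3x3 intrinsics, pixels), "k1" (the pictures are not rectified: a ray, as slopes to the right and down, at radius r is drawn at 1 + k1 r^2 times it, then the intrinsics apply), "R" (3x3) and "t" (3): a world point X has camera coordinates R X + t; the wrist camera has in their place "tool_from_camera" (4x4, takes a point from camera to tool coordinates, whose origin is the TCP and whose axes are the tool frame's). Camera axes: x right, y down, z forward; pixel columns grow to the right and rows downward; lengths in m; the calibration is good to about 2 mm. A picture is of the moment at which its call begins: read the wrist's pose just before it. camera_params takes no time and is no camera call.
- arm.job_done(): hands the job in, once; it reports no verdict.
The state is a dict: "t": time; "q": joint angles; "qd": joint speeds; "joint_efforts": joint torques, N m; "eef_pos": TCP position; "ee_rot": TCP orientation; "force": force on the tool from outside, world axes, zero at the start; "moment": the same for the moment, N m; "width": finger opening in m.
Only numpy, scipy, OpenCV 4.12 (cv2) and the standard library are available. Lean on these libraries where they do the work, as an engineer would, in place of code of your own. Each camera call takes 0.05 s, during which the arm holds its last target.

## Working session

There is one attempt and no reset: what is moved stays moved. The work goes in short steps, Python scripts to look and compute and a shell command to move; the robot and the scene stay as the last step left them, time stands still between calls to the robot, and variables do not carry over. Pictures are saved under pics/ and viewed, and the job is handed in when it is done.

```bash
ls; mkdir -p pics; python3 - <<'E'
from station import arm, grab_frame, camera_params
import cv2
s=arm.get_state(); print(s)
for n in ["scene","top","wrist"]:
    cv2.imwrite(f"pics/{n}0.png",grab_frame(n)); print(n,camera_params(n))
E
```

```text
pics
{'t': 0.0, 'q': array([-9.50918697e-01,  3.59381701e-01,  1.10634161e-02, -3.61445880e-04,
       -1.22410477e+00, -2.88086556e-01]), 'qd': array([ 6.86398460e-04, -5.62041719e-04,  1.62091472e-04, -5.53755804e-04,
        9.29759074e-05,  1.07761154e-03]), 'joint_efforts': array([-9.59420795e-04, -5.82715702e+01,  2.93039507e+01,  6.99655920e+00,
        6.93778595e-03, -1.15162370e-04]), 'eef_pos': array([ 0.21966563, -0.63769632,  0.20282602]), 'ee_rot': array([-3.14145620e+00, -1.65623847e-03,  1.90246420e+00]), 'force': array([ 0.57692023, -0.20220817,  0.19287217]), 'moment': array([ 0.0160616 , -0.01930053, -0.08606895]), 'width': 0.08813767927860885}
scene {'intrinsics': array([[416.49829084,   0.        , 281.08787435],
       [  0.        , 416.49829084, 213.35477602],
       [  0.        ,   0.        ,   1.        ]]), 'k1': -0.028745499548915195, 'R': array([[-0.75717518,  0.65320509, -0.0029766 ],
       [ 0.46787222,  0.53915186, -0.70029341],
       [-0.45583038, -0.53163746, -0.71384892]]), 't': array([ 0.41879811, -0.2217281 ,  1.25112533])}
top {'intrinsics': 
[... 285 characters left out ...]
-03, -6.10563545e-02],
       [ 6.10525472e-02, -6.88858011e-04, -9.98134316e-01]]), 't': array([0.00795967, 0.55894519, 1.14209951])}
wrist {'intrinsics': array([[370.22331862,   0.        , 283.88292213],
       [  0.        , 370.22331862, 210.0851504 ],
       [  0.        ,   0.        ,   1.        ]]), 'k1': 0.022022838641489913, 'tool_from_camera': array([[ 9.99999608e-01, -6.10944484e-04, -6.40826183e-04,
         7.50140620e-04],
       [ 7.73030692e-04,  9.55338959e-01,  2.95511212e-01,
        -7.91204243e-02],
       [ 4.31665274e-04, -2.95511591e-01,  9.55339057e-01,
        -1.80874416e-01],
       [ 0.00000000e+00,  0.00000000e+00,  0.00000000e+00,
         1.00000000e+00]])}
```

View pics/scene0.png

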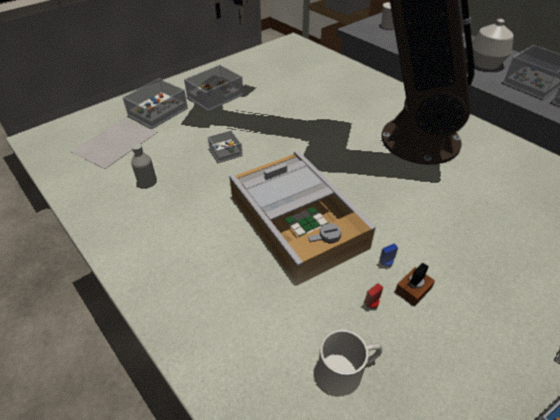

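View pics/top0.png

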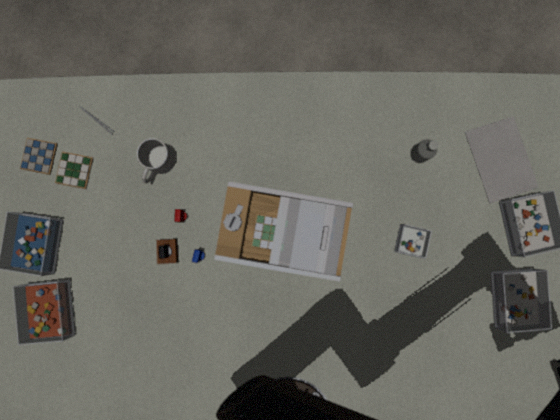

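View pics/wrist0.png

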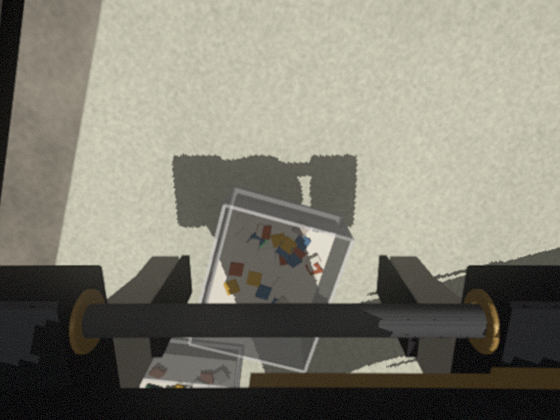

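The scene view shows the lock at about (330,233), the pull at (275,172), the key in its stand at (418,275), and blue and red decoys. In the top view these are the lock at (233,222), the pull at (325,238) and the key at (166,250). I'll zoom in next.

```bash
cat > h.py <<'E'
import numpy as np, cv2
from station import arm, grab_frame, camera_params
from scipy.spatial.transform import Rotation as Ro
def pose(s=None):
    s=s or arm.get_state(); return Ro.from_euler('xyz',s['ee_rot']).as_matrix(), np.array(s['eef_pos'])
def cam(n,s=None):
    p=camera_params(n)
    if n=='wrist':
        T=p['tool_from_camera']; R,t=pose(s); Rw=R@T[:3,:3]; c=R@T[:3,3]+t
    else: Rw=p['R'].T; c=-Rw@p['t']
    return p['intrinsics'],p['k1'],Rw,c
def px2w(n,uv,z,s=None):
    K,k,Rw,c=cam(n,s)
    uv=np.array(uv,float).reshape(-1,1,2)
    n_=cv2.undistortPoints(uv,K,np.array([k,0,0,0,0.]),None,None).reshape(-1,2)
    d=np.c_[n_,np.ones(len(n_))]@Rw.T
    return c+d*((z-c[2])/d[:,2])[:,None]
def w2px(n,X,s=None):
    K,k,Rw,c=cam(n,s)
    X=(np.array(X,float).reshape(-1,3)-c)@Rw
    return cv2.projectPoints(X,np.zeros(3),np.zeros(3),K,np.array([k,0,0,0,0.]))[0].reshape(-1,2)
def totool(X,s=None):
    R,t=pose(s); return (np.array(X)-t)@R
E
python3 - <<'E'
import cv2
i=cv2.imread('pics/top0.png')
cv2.imwrite('pics/topc.png',cv2.convertScaleAbs(cv2.resize(i[170:290,140:365],None,fx=3.5,fy=3.5,interpolation=cv2.INTER_CUBIC),alpha=1.5))
i=cv2.imread('pics/scene0.png')
cv2.imwrite('pics/scenec.png',cv2.convertScaleAbs(cv2.resize(i[140:320,220:450],None,fx=3.3,fy=3.3,interpolation=cv2.INTER_CUBIC),alpha=1.5))
E
```

```text
(no output)
```

View pics/topc.png

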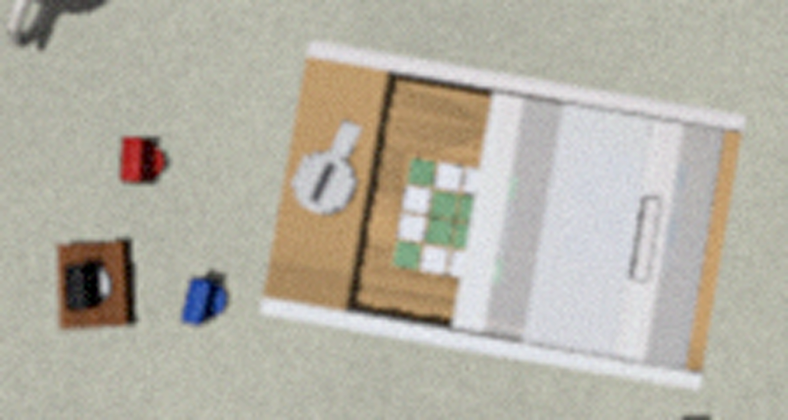

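View pics/scenec.png

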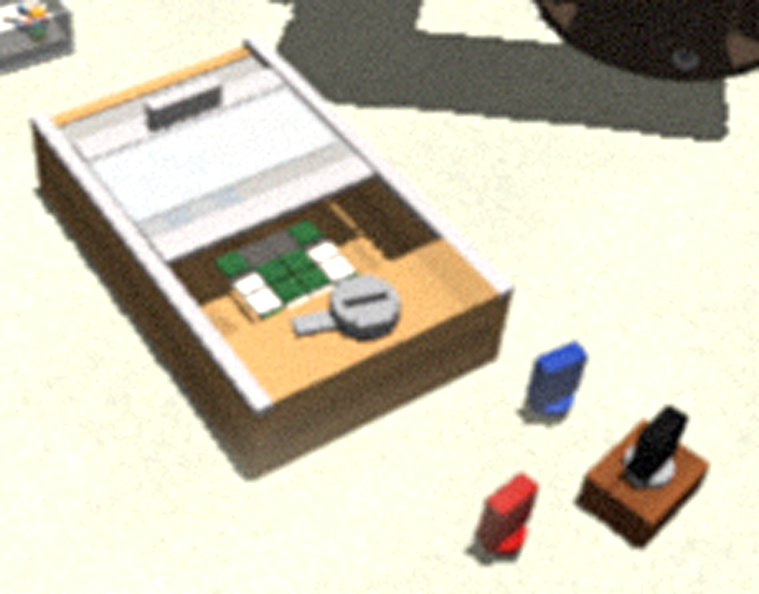

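```bash
python3 - <<'E'
from h import *
f=lambda c:[((a+.5)/3.5-.5+140,(b+.5)/3.5-.5+170) for a,b in c]
g=lambda c:[((a+.5)/3.3-.5+220,(b+.5)/3.3-.5+140) for a,b in c]
np.set_printoptions(precision=4,suppress=True)
C=px2w('top',f([(309,42),(745,118),(700,387),(262,310)]),.074);print(C,[np.linalg.norm(C[i]-C[i-1]) for i in range(4)],C.mean(0))
d=C[0]-C[1]; d2=C[3]-C[2]; print('yaw of case y',np.arctan2(d[1],d[0]),np.arctan2(d2[1],d2[0]), 'x',np.arctan2(*(C[0]-C[3])[1::-1]))
print('lock',px2w('top',f([(324,182)]),.089),px2w('scene',g([(366,299)]),.089))
print('pull',px2w('top',f([(646,240)]),.096))
print('pullends scene',px2w('scene',g([(148,103),(222,86)]),.096))
print('stand',px2w('top',f([(57,244),(128,240),(134,321),(60,327)]),.03))
print('key',px2w('top',f([(72,268),(96,266),(74,308),(98,304)]),.076), px2w('scene',g([(672,412)]),.076))
E
```

```text
[[ 0.6322  0.1434  0.074 ]
 [ 0.574  -0.1708  0.074 ]
 [ 0.3817 -0.1352  0.074 ]
 [ 0.4395  0.1776  0.074 ]] [np.float64(0.19566434001313587), np.float64(0.31949406478988945), np.float64(0.19559457636873917), np.float64(0.31802025774197296)] [0.5069 0.0037 0.074 ]
yaw of case y 1.3878087724680304 1.3880115314614074 x -0.17563733739381632
lock [[0.5303 0.131  0.089 ]] [[0.53   0.1329 0.089 ]]
pull [[ 0.487  -0.0959  0.096 ]]
pullends scene [[ 0.5171 -0.1023  0.096 ]
 [ 0.4635 -0.0816  0.096 ]]
stand [[0.4878 0.339  0.03  ]
 [0.4904 0.2852 0.03  ]
 [0.43   0.2806 0.03  ]
 [0.4258 0.3365 0.03  ]]
key [[0.4705 0.3145 0.076 ]
 [0.4719 0.2971 0.076 ]
 [0.4418 0.313  0.076 ]
 [0.4446 0.2955 0.076 ]] [[0.4469 0.3114 0.076 ]]
```

```bash
python3 -m handwheel '[[[0.05,0.021,0.021,0,-7],[0.05,0.043,0.043,0,-14],[0.05,0.064,0.064,0,-21],[0.05,0.085,0.086,0,-28],[0.05,0.106,0.107,0,-35],[0.05,0.128,0.129,0,-42],[0.05,0.149,0.150,0,-49],[0.05,0.170,0.172,0,-56],[0.05,0.191,0.193,0,-63],[0.05,0.212,0.215,0,-70],[0.05,0.234,0.236,0,-77],[0.05,0.255,0.258,0,-84],[0.05,0.276,0.279,0,-91],[0.05,0.297,0.300,0,-98],[0.05,0.319,0.322,0,-105],[0.05,0.340,0.343,0,-112],[0.05,0.361,0.365,0,-119],[0.05,0.382,0.386,0,-126],[0.05,0.404,0.408,0,-133],[0.05,0.425,0.429,0,-140]]]' 10
python3 -c "
from h import *
s=arm.get_state();print(s);cv2.imwrite('pics/w1.png',grab_frame('wrist'))
print(totool([.487,-.0959,.079]))"
```

```text
t: 1.82
eef_pos: [0.4872, -0.0947, 0.2036]
ee_rot: [3.141, 0.001, -1.931]
force: [0.9, -0.7, 0.3]
width: 0.0495
{'t': 1.8167, 'q': array([ 0.20361236,  0.06217291, -0.3709471 , -0.00147166, -1.13780292,
        1.00759651]), 'qd': array([ 0.6287964 ,  0.14816665,  0.15957836,  0.00139197, -0.01067688,
        0.83471245]), 'joint_efforts': array([-3.50613110e+00, -3.51555741e+01,  2.74140877e+01,  6.53634220e+00,
        3.50705988e-02, -1.46830112e+00]), 'eef_pos': array([ 0.48721567, -0.09470153,  0.20356568]), 'ee_rot': array([ 3.14077211e+00,  1.06164820e-03, -1.93100179e+00]), 'force': array([ 0.88404151, -0.73577862,  0.26905125]), 'moment': array([-0.11353865,  0.01882245,  0.02091618]), 'width': 0.04949421562124665}
[0.00501375 0.00104441 0.12450224]
```

View pics/w1.png

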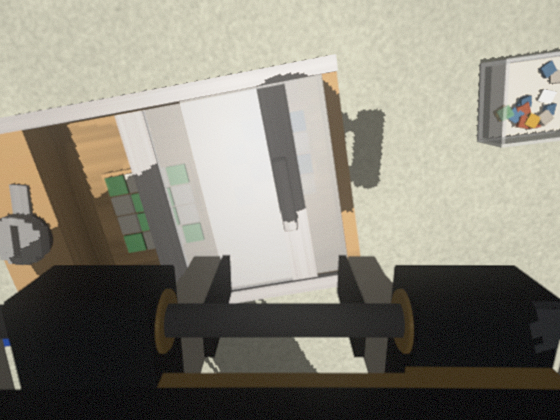

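The wrist view shows the pull near (288,195), half hidden in the gripper's shadow. I'll finish the turn and check the projection.

```bash
python3 -m handwheel '[[[0.05,0,0,0.02,-5],[0.05,0,0,0.04,-10],[0.05,0,0,0.04,-10.4],[0.05,0,0,0.04,-10.4]]]' 10
cat >> h.py <<'E'
def box(img,n,c,yaw,hx,hy,z,s=None,col=(0,0,255)):
    u=np.array([np.cos(yaw),np.sin(yaw)]);v=np.array([-u[1],u[0]])
    P=[[*(np.array(c[:2])+a*hx*u+b*hy*v),z] for a,b in((1,1),(1,-1),(-1,-1),(-1,1))]
    cv2.polylines(img,[np.round(w2px(n,P,s)).astype(int)],True,col,1)
E
python3 -c "
from h import *
s=arm.get_state();i=grab_frame('wrist');i=cv2.convertScaleAbs(i,alpha=1.8);print(s['qd'].round(3),s['eef_pos'],s['ee_rot'])
cv2.imwrite('pics/w2r.png',i)
Y=-.18
box(i,'wrist',(.487,-.0959),Y,.03,.006,.096,s)
box(i,'wrist',(.5069,.0037),Y,.1,.16,.074,s,(0,255,0))
cv2.circle(i,tuple(np.round(w2px('wrist',[.530,.132,.089],s)[0]).astype(int)),3,(255,0,0),1)
cv2.imwrite('pics/w2.png',i)
print(totool([.487,-.0959,.079]))"
```

```text
t: 2.2
eef_pos: [0.4888, -0.0919, 0.163]
ee_rot: [3.14, 0.001, -1.741]
force: [0.2, 0.6, 0.0]
width: 0.0498
[-0.008 -0.022  0.037  0.013 -0.011 -0.034] [ 0.48881084 -0.09188777  0.16295573] [ 3.13961524e+00  7.92439060e-04 -1.74105401e+00]
[0.00441447 0.00203561 0.08499707]
```

View pics/w2.png

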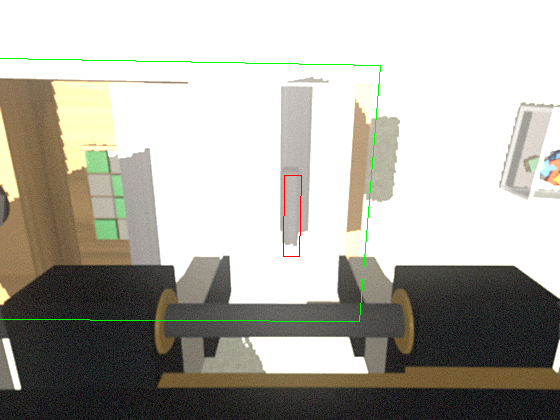

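```bash
python3 -m handwheel '[[[0.05,0.003,0.002,0.03,-0.5],[0.05,0.003,0.002,0.055,-0.5],[0.05,0.003,0.002,0.075,-0.5],[0.05,0.003,0.002,0.082,-0.5],[0.03,0.003,0.002,0.082,-0.5],[0.0,0.003,0.002,0.082,-0.5],[0.0,0.003,0.002,0.082,-0.5],[0.0,0.003,0.002,0.082,-0.5],[0.0,0.003,0.002,0.082,-0.5],[0.0,0.003,0.002,0.082,-0.5]]]' 12
```

```text
t: 3.08
eef_pos: [0.4877, -0.0945, 0.0828]
ee_rot: [-3.14, 0.002, -1.733]
force: [-0.3, 0.3, 0.2]
width: 0.0154
```

```bash
python3 -m handwheel '[[[0,0,0,0,0],[0,0,0,0,0],[0,-0.008,0,0,0],[0,-0.018,0,0,0],[0,-0.028,-0.0005,0,0],[0,-0.038,-0.0007,0,0],[0,-0.048,-0.001,0,0],[0,-0.055,-0.001,0,0],[0,-0.055,-0.001,0,0]]]' 12
python3 -c "
from h import *
s=arm.get_state();i=grab_frame('wrist');i=cv2.convertScaleAbs(i,alpha=1.6)
cv2.imwrite('pics/w3.png',i)
i=cv2.convertScaleAbs(grab_frame('top')[170:290,140:365],alpha=1.6);cv2.imwrite('pics/t3.png',cv2.resize(i,None,fx=3.5,fy=3.5))"
```

```text
t: 3.83
eef_pos: [0.4981, -0.0388, 0.0829]
ee_rot: [-3.14, 0.002, -1.732]
force: [-0.4, -0.2, 0.3]
width: 0.0005
```

View pics/w3.png

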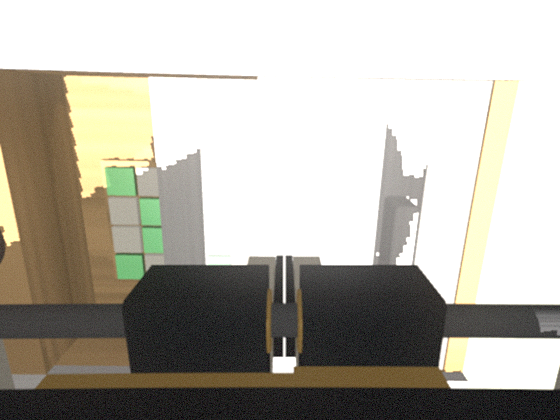

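View pics/t3.png

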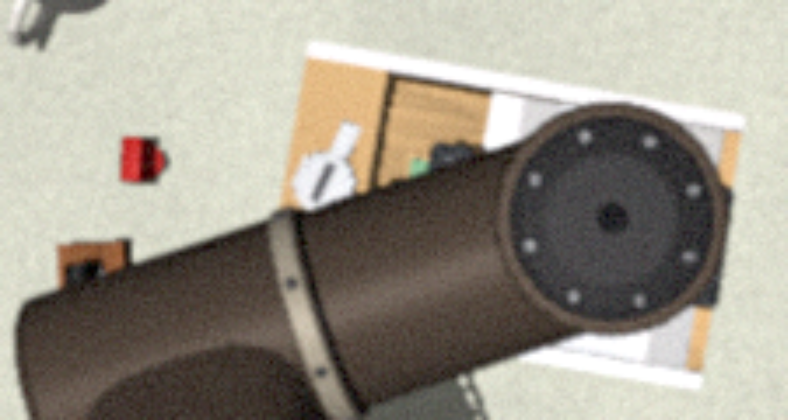

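The jaws shut on nothing: width is 0.0005 and the door hasn't moved. I'll check where the pull really is.

```bash
python3 -c "
from h import *
s=arm.get_state();i=grab_frame('wrist');i=cv2.convertScaleAbs(i,alpha=1.0)
box(i,'wrist',(.487,-.0959),-.18,.03,.006,.096,s)
box(i,'wrist',(.487,-.0959),-.18,.03,.006,.074,s,(0,255,255))
print(w2px('wrist',s['eef_pos'],s))
cv2.imwrite('pics/w4.png',i)"
```

```text
[[286.09243746 254.91722364]]
```

View pics/w4.png

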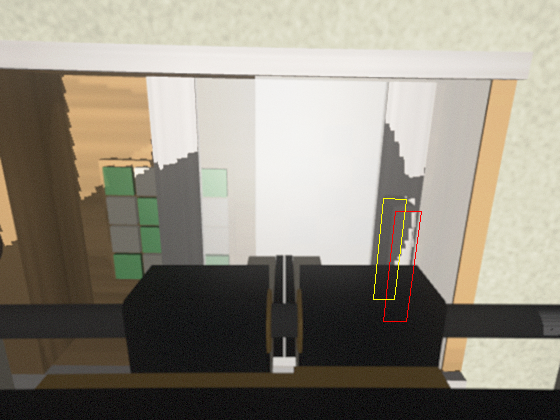

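```bash
python3 -c "
from h import *
a=cv2.imread('pics/w2r.png')[60:280,180:400]/1.8; 
b=grab_frame('wrist')[100:320,300:520]
o=np.hstack([a,b]); o=np.clip(255*(o/255)**.6,0,255).astype(np.uint8)
cv2.imwrite('pics/z.png',cv2.resize(o,(800,400),interpolation=cv2.INTER_CUBIC))
i=grab_frame('scene');cv2.imwrite('pics/s4.png',cv2.convertScaleAbs(cv2.resize(i[140:320,220:450],None,fx=3.3,fy=3.3,interpolation=cv2.INTER_CUBIC),alpha=1.5))"
```

```text
(no output)
```

View pics/z.png

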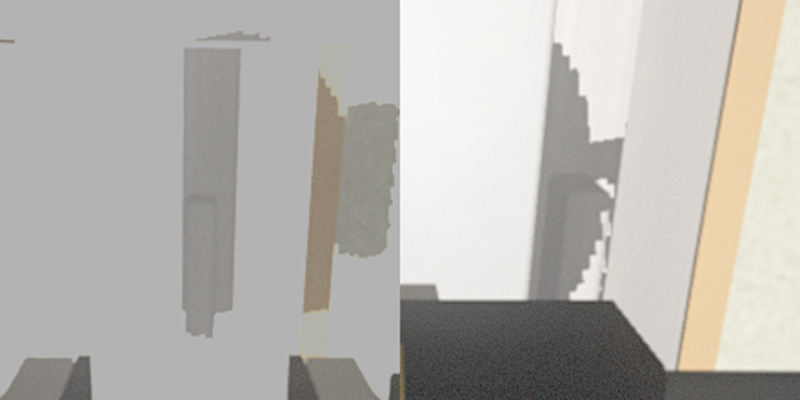

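View pics/s4.png

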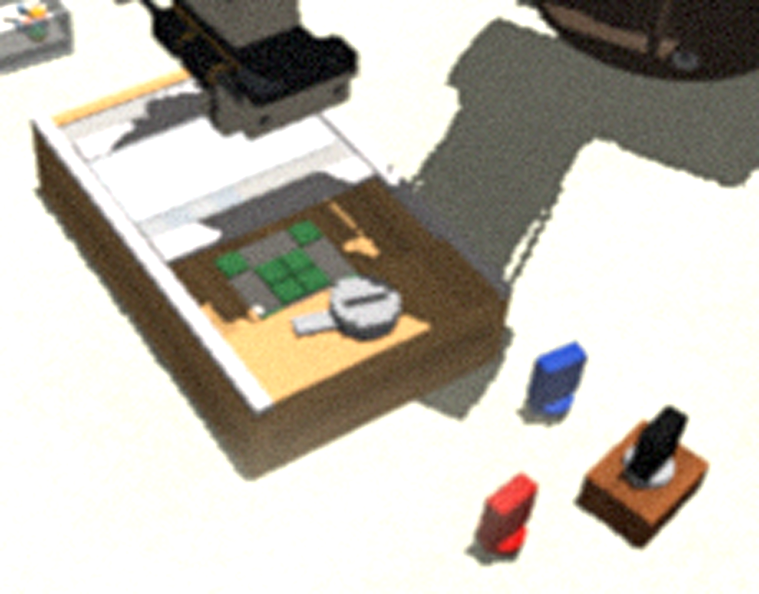

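```bash
python3 -c "
from h import *
s1=dict(eef_pos=[.48881084,-.09188777,.16295573],ee_rot=[3.1396,.00079,-1.74105]);s2=arm.get_state()
print(s2['eef_pos'],s2['ee_rot'])
def ray(uv,s):
    a=px2w('wrist',[uv],.05,s)[0];_,_,_,c=cam('wrist',s);return c,(a-c)/np.linalg.norm(a-c)
def tri(u1,u2):
    A=0;b=0
    for u,s in((u1,s1),(u2,s2)):
        c,d=ray(u,s);M=np.eye(3)-np.outer(d,d);A=A+M;b=b+M@c
    return np.linalg.solve(A,b)
print('pull corner',tri((282,168),(382,196)),tri((297,168),(410,196)))
print(px2w('wrist',[(382,196),(410,196)],.096,s2),px2w('wrist',[(282,168),(297,168)],.096,s1))
"
```

```text
[ 0.49746327 -0.04057939  0.08283785] [-3.14021284e+00  1.60446055e-03 -1.73352305e+00]
pull corner [ 0.51948048 -0.09465682  0.07728273] [ 0.52015498 -0.10554304  0.08813853]
[[ 0.52556743 -0.09057021  0.096     ]
 [ 0.52344296 -0.10343268  0.096     ]] [[ 0.52265077 -0.09521947  0.096     ]
 [ 0.52092388 -0.10521841  0.096     ]]
```

```bash
python3 -c "
from h import *
s=arm.get_state();i=grab_frame('scene')
R,t=pose(s)
for P in [t,t-R[:,2]*.019]:
    u=w2px('scene',P)[0];print(u); cv2.drawMarker(i,tuple(np.round(u).astype(int)),(0,0,255),0,4,1)
box(i,'scene',(.490,-.0945),-.18,.03,.006,.096)
box(i,'scene',(.490,-.0945),-.18,.03,.006,.074,None,(0,255,255))
box(i,'scene',(.5069,.0037),-.18,.1,.16,.074,None,(0,255,0))
cv2.imwrite('pics/s5.png',cv2.convertScaleAbs(cv2.resize(i[120:260,210:360],None,fx=4,fy=4,interpolation=cv2.INTER_CUBIC),alpha=1.6))"
```

```text
[287.57747581 184.29209601]
[287.64586166 178.18499292]
```

View pics/s5.png

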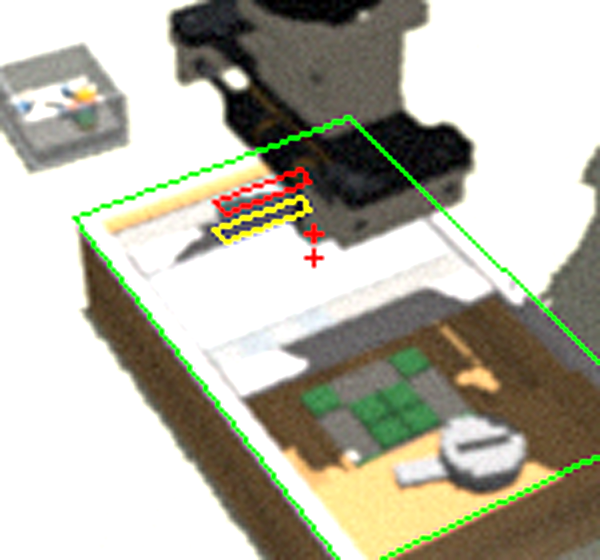

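```bash
python3 -c "
from h import *
i=grab_frame('scene')
cv2.imwrite('pics/s6.png',cv2.resize(i[110:220,220:345],None,fx=6,fy=5,interpolation=cv2.INTER_CUBIC))
i=grab_frame('wrist')
cv2.imwrite('pics/w6.png',cv2.resize(i[230:380,200:370],None,fx=4,fy=4,interpolation=cv2.INTER_CUBIC))"
```

```text
(no output)
```

View pics/s6.png

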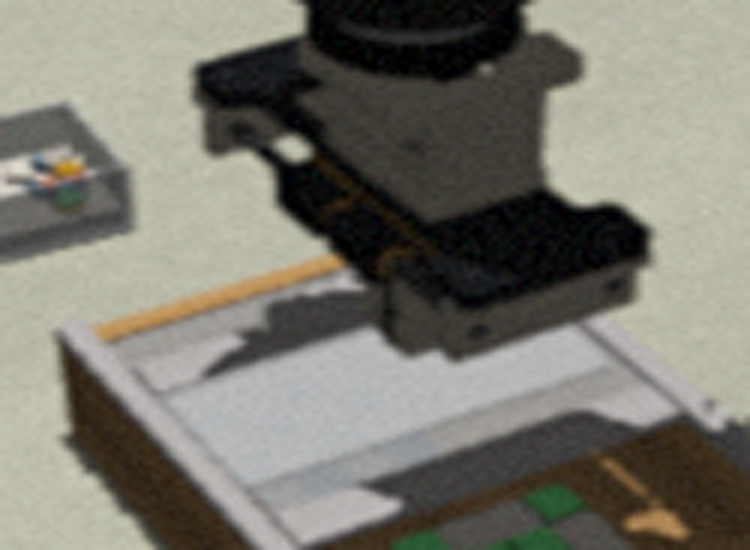

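View pics/w6.png

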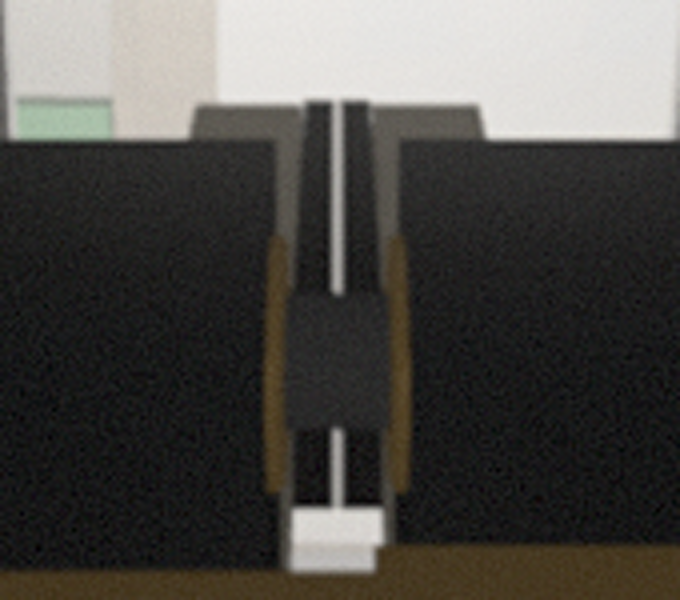

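```bash
python3 -c "
from h import *
s=arm.get_state();R,t=pose(s)
for y in(-.0095,-.013,0):
  print(y,[(z,w2px('wrist',t+R@np.array([0,y,z]),s)[0].round(0)[1], (w2px('wrist',t+R@np.array([.0095,y,z]),s)-w2px('wrist',t+R@np.array([-.0095,y,z]),s))[0,0].round(1)) for z in(0,-.01,-.02,-.03)])
for dy in (0,.02):
  print([w2px('scene',t+[0,dy,z])[0].round(1) for z in (0,.01,.02)])
"
```

```text
-0.0095 [(0, np.float64(238.0), np.float64(36.3)), (-0.01, np.float64(246.0), np.float64(38.2)), (-0.02, np.float64(254.0), np.float64(40.3)), (-0.03, np.float64(263.0), np.float64(42.6))]
-0.013 [(0, np.float64(232.0), np.float64(36.5)), (-0.01, np.float64(239.0), np.float64(38.4)), (-0.02, np.float64(247.0), np.float64(40.5)), (-0.03, np.float64(256.0), np.float64(42.9))]
0 [(0, np.float64(255.0), np.float64(35.8)), (-0.01, np.float64(263.0), np.float64(37.6)), (-0.02, np.float64(272.0), np.float64(39.6)), (-0.03, np.float64(282.0), np.float64(41.9))]
[array([287.5, 184.3]), array([287.6, 181.1]), array([287.6, 177.8])]
[array([293.2, 188.5]), array([293.2, 185.4]), array([293.3, 182.1])]
```

Both views put the real fingertips about 20 mm behind the reported TCP, so the fingers passed over the pull. I'll go back, open, and descend lower in stages while watching the force.

```bash
python3 -m handwheel '[[[0.05,0,0,-0.015,0],[0.05,0.02,0,-0.02,0],[0.05,0.04,0,-0.02,0],[0.05,0.054,0,-0.02,0],[0.05,0.054,0,-0.02,0],[0.05,0.054,0,-0.01,0],[0.05,0.054,0,0,0],[0.05,0.054,0,0.006,0],[0.05,0.054,0,0.010,0],[0.05,0.054,0,0.010,0]]]' 12
python3 -c "
from h import *
i=grab_frame('scene')
cv2.imwrite('pics/s7.png',cv2.resize(i[110:220,220:345],None,fx=6,fy=5,interpolation=cv2.INTER_CUBIC))
i=grab_frame('wrist')
cv2.imwrite('pics/w7.png',i)"
```

```text
t: 5.07
eef_pos: [0.4879, -0.0936, 0.0713]
ee_rot: [3.141, 0.001, -1.733]
force: [0.1, -0.3, 0.1]
width: 0.0499
```

View pics/s7.png

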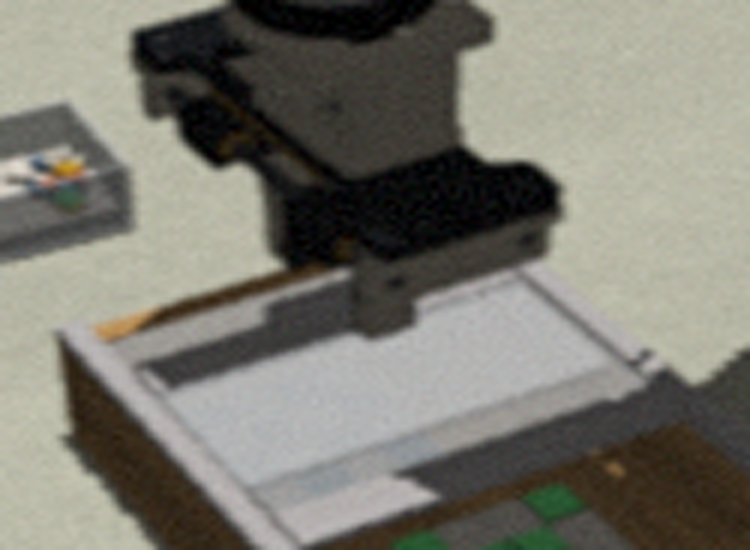

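View pics/w7.png

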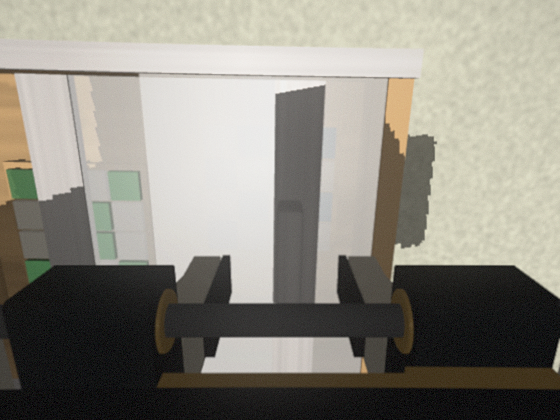

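No contact at a reported z of 0.071, which is below the door's top, so the offset is confirmed. The pull at (290,250) lies between the pads. I'll go down 9 mm and grip.

```bash
python3 -m handwheel '[[[0.05,0.002,0,0.004,0],[0.05,0.002,0,0.008,0],[0.05,0.002,0,0.009,0],[0.0,0.002,0,0.009,0],[0.0,0.002,0,0.009,0],[0.0,0.002,0,0.009,0],[0.0,0.002,0,0.009,0],[0.0,0.002,0,0.009,0],[0.0,0.002,0,0.009,0],[0.0,0.002,0,0.009,0],[0,0.002,0,0.009,0]]]' 15
```

```text
t: 6.08
eef_pos: [0.4885, -0.0957, 0.0636]
ee_rot: [-3.141, 0.001, -1.733]
force: [-0.4, 1.0, 1.5]
width: 0.012
```

Gripped at 12.0 mm. Sliding now.

```bash
python3 -m handwheel '[[[0,-0.006,0,0,0],[0,-0.015,0,0,0],[0,-0.025,-0.0004,0,0],[0,-0.035,-0.0006,0,0],[0,-0.045,-0.0008,0,0],[0,-0.052,-0.001,0,0],[0,-0.056,-0.001,0,0],[0,-0.060,-0.001,0,0],[0,-0.060,-0.001,0,0]]]'
python3 -c "
from h import *
i=grab_frame('scene')
cv2.imwrite('pics/s8.png',cv2.resize(i[120:260,220:380],None,fx=5,fy=4,interpolation=cv2.INTER_CUBIC))
i=grab_frame('wrist')
cv2.imwrite('pics/w8.png',i)"
```

```text
t: 6.83
eef_pos: [0.4995, -0.0354, 0.0636]
ee_rot: [-3.14, 0.002, -1.733]
force: [2.2, 2.1, -2.4]
width: 0.0115
```

View pics/w8.png

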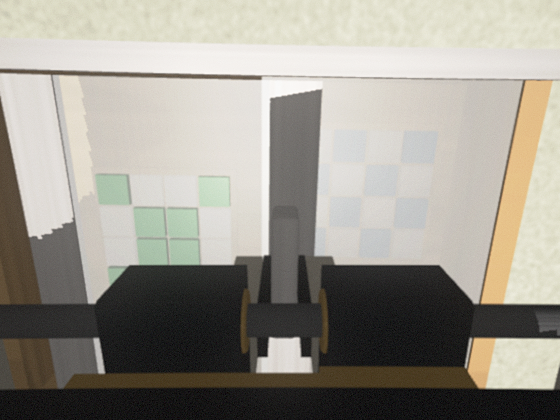

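The door moves with the jaws. I'll continue in small steps to the stop.

```bash
python3 -m handwheel '[[[0,-0.003,0,0,0],[0,-0.006,0,0,0],[0,-0.008,0,0,0],[0,-0.010,0,0,0],[0,-0.010,0,0,0]]]'; python3 -m handwheel '[[[0,-0.002,0,0,0],[0,-0.004,0,0,0],[0,-0.004,0,0,0]]]'
python3 -c "
from h import *
i=grab_frame('scene')
cv2.imwrite('pics/s9.png',cv2.resize(i[120:260,220:380],None,fx=5,fy=4,interpolation=cv2.INTER_CUBIC))
i=grab_frame('wrist')
cv2.imwrite('pics/w9.png',i)"
```

```text
t: 7.35
eef_pos: [0.5013, -0.0258, 0.0636]
ee_rot: [-3.14, 0.002, -1.733]
force: [3.2, -2.2, -4.6]
width: 0.0119
t: 7.6
eef_pos: [0.502, -0.0216, 0.0636]
ee_rot: [-3.14, 0.003, -1.733]
force: [3.6, -1.5, -3.0]
width: 0.0119
```

View pics/s9.png

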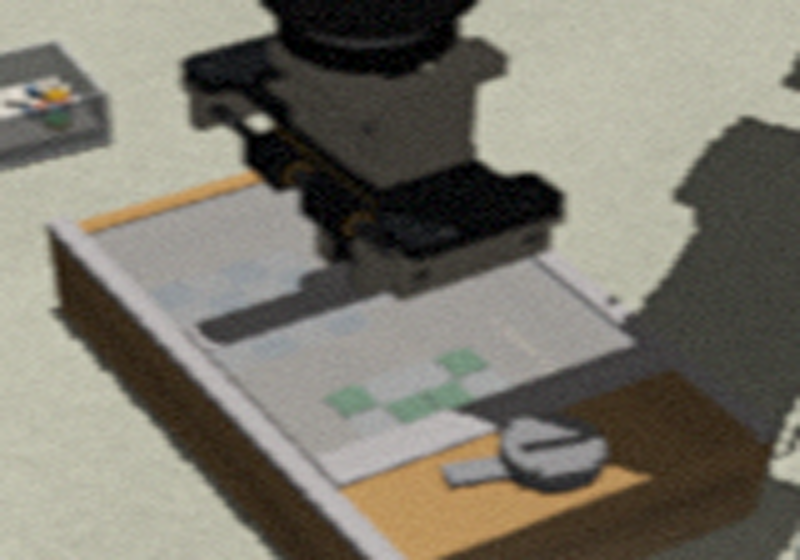

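View pics/w9.png

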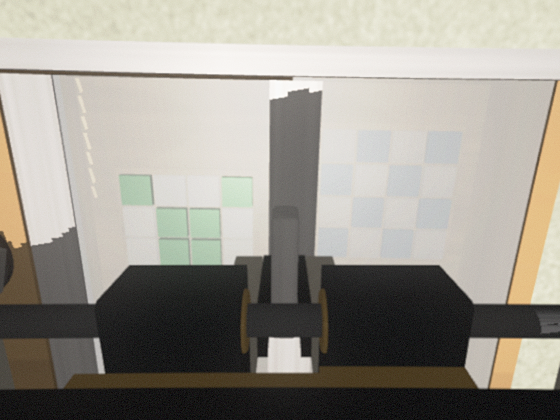

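```bash
for k in 1; do python3 -m handwheel '[[[0,-0.002,0,0,0],[0,-0.002,0,0,0]]]'; done;  python3 -m handwheel '[[[0,-0.002,0,0,0],[0,-0.002,0,0,0]]]'; python3 -m handwheel '[[[0,-0.002,0,0,0],[0,-0.002,0,0,0]]]'
```

```text
t: 7.87
eef_pos: [0.5023, -0.0198, 0.0636]
ee_rot: [-3.14, 0.002, -1.733]
force: [3.5, -4.4, -3.3]
width: 0.0118
t: 8.03
eef_pos: [0.5022, -0.0197, 0.0636]
ee_rot: [-3.141, -0.001, -1.732]
force: [5.5, -15.1, -3.4]
width: 0.0117
t: 8.2
eef_pos: [0.5022, -0.0198, 0.0636]
ee_rot: [-3.142, -0.004, -1.732]
force: [6.6, -14.9, -5.7]
width: 0.0119
```

Force rose to 15 N with no further motion, so the door is against the jamb. I'll release, lift and move over the key.

```bash
python3 -m handwheel '[[[0.05,0,0,0,0],[0.05,0,0,0,0],[0.05,0,0,0,0],[0.05,0,0,0,0],[0.05,0,0,-0.03,0],[0.05,0,0,-0.065,0],[0.05,0,0,-0.10,0],[0.05,-0.03,0.009,-0.11,-2],[0.05,-0.065,0.02,-0.11,-5],[0.05,-0.10,0.031,-0.11,-8],[0.05,-0.135,0.042,-0.11,-11],[0.05,-0.17,0.053,-0.11,-11],[0.05,-0.205,0.064,-0.11,-11],[0.05,-0.24,0.074,-0.11,-11],[0.05,-0.275,0.085,-0.11,-11],[0.05,-0.30,0.093,-0.11,-11],[0.05,-0.314,0.097,-0.11,-11],[0.05,-0.314,0.097,-0.11,-11],[0.05,-0.314,0.097,-0.11,-11],[0.05,-0.314,0.097,-0.11,-11]]]'
python3 -c "
from h import *
s=arm.get_state();i=grab_frame('wrist');print(repr(s['eef_pos']),repr(s['ee_rot']),s['q'].round(2))
cv2.imwrite('pics/w10r.png',i)
i=cv2.convertScaleAbs(i,alpha=1.5)
box(i,'wrist',(.457,.306),.05,.017,.008,.076,s)
box(i,'wrist',(.457,.31),.05,.032,.025,.03,s,(0,255,0))
cv2.imwrite('pics/w10.png',i)
i=grab_frame('top');i=cv2.convertScaleAbs(i[170:290,140:365],alpha=1.6);cv2.imwrite('pics/t10.png',cv2.resize(i,None,fx=3.5,fy=3.5))"
```

```text
t: 9.87
eef_pos: [0.4567, 0.3055, 0.1721]
ee_rot: [3.14, -0.005, -1.54]
force: [-0.1, 0.4, 0.5]
width: 0.0497
array([0.45670773, 0.30546311, 0.1720602 ]) array([ 3.14019128, -0.00476741, -1.54010886]) [ 0.95  0.18 -0.31  0.   -1.09  0.65]
```

View pics/w10.png

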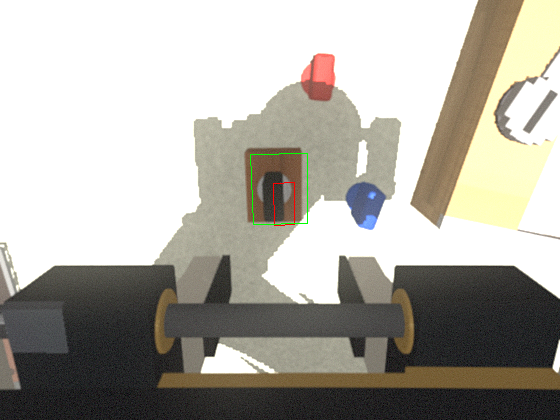

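View pics/t10.png

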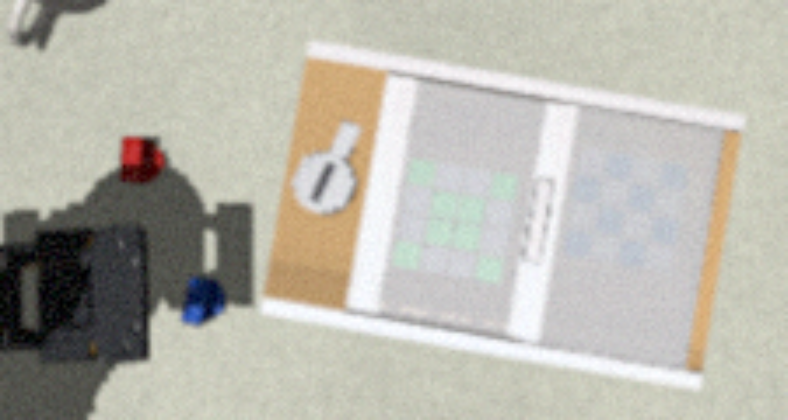

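The door is flush with the jamb in the top view. Next I'll zoom on the key, at (272,195) in the wrist view.

```bash
python3 -c "
from h import *
i=cv2.imread('pics/w10r.png')[140:240,220:350]
i=np.clip(255*(i/255.)**.5*1.1,0,255).astype(np.uint8)
cv2.imwrite('pics/w10z.png',cv2.resize(i,None,fx=6,fy=6,interpolation=cv2.INTER_CUBIC))
"
```

```text
(no output)
```

View pics/w10z.png

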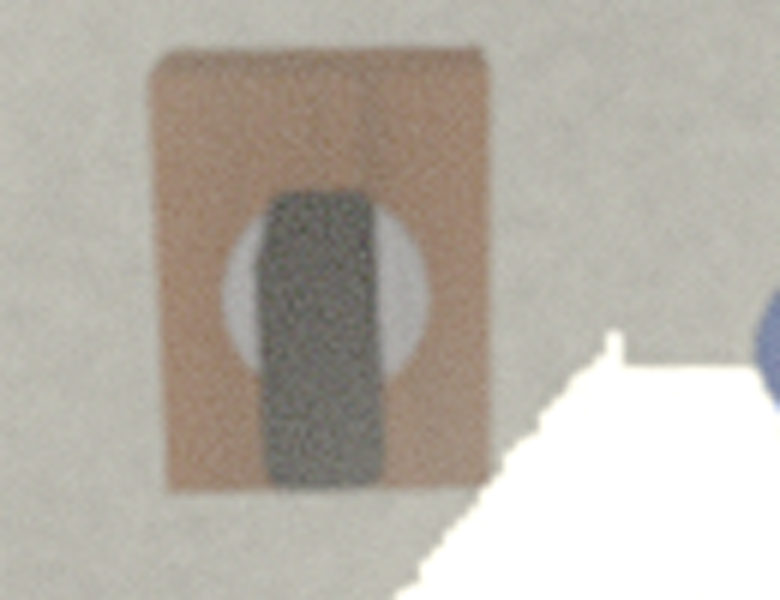

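```bash
python3 -c "
from h import *
np.set_printoptions(precision=4,suppress=True)
s=dict(eef_pos=[0.45670773, 0.30546311, 0.1720602],ee_rot=[ 3.14019128, -0.00476741, -1.54010886])
f=lambda c:[((a+.5)/6-.5+220,(b+.5)/6-.5+140) for a,b in c]
S=px2w('wrist',f([(150,73),(489,68),(490,487),(167,490)]),.03,s);print(S,S.mean(0));
print([np.linalg.norm(S[i]-S[i-1]) for i in range(4)],[np.arctan2(*(S[i]-S[i-1])[1::-1]) for i in range(4)])
print('foot',px2w('wrist',f([(326,298)]),.036,s))
H=px2w('wrist',f([(265,487),(384,487)]),.076,s);print('handle end',H)
print('handle c',px2w('wrist',f([(322,358)]),.076,s))
print(totool(px2w('wrist',f([(326,298)]),.036,s),s))
"
```

```text
[[0.4898 0.3409 0.03  ]
 [0.492  0.2919 0.03  ]
 [0.4279 0.2889 0.03  ]
 [0.426  0.3384 0.03  ]] [0.4589 0.315  0.03  ]
[np.float64(0.0638740283376677), np.float64(0.04912733902797441), np.float64(0.06417856670406576), np.float64(0.0495910541974589)] [np.float64(0.03898248678273582), np.float64(-1.526721027293764), np.float64(-3.0953752224752904), np.float64(1.6087168592778256)]
foot [[0.4585 0.3146 0.036 ]]
handle end [[0.4427 0.3215 0.076 ]
 [0.4432 0.3058 0.076 ]]
handle c [[0.4605 0.3144 0.076 ]]
[[-0.0098 -0.0023  0.136 ]]
```

The stand measures 64 × 49.5 mm, which matches the given size. The key is at (0.459, 0.3148) with yaw 0.042. Descending with the tips at about z 0.048.

```bash
python3 -m handwheel '[[[0.05,-0.0093,-0.0026,0.03,-0.6],[0.05,-0.0093,-0.0026,0.06,-0.6],[0.05,-0.0093,-0.0026,0.085,-0.6],[0.05,-0.0093,-0.0026,0.085,-0.6]]]'
python3 -c "
from h import *
s=arm.get_state();print(totool([.459,.3146,.03],s))
i=grab_frame('wrist')
cv2.imwrite('pics/w11.png',cv2.convertScaleAbs(i,alpha=1.8))"
```

```text
t: 10.3
eef_pos: [0.4571, 0.3106, 0.0827]
ee_rot: [3.135, -0.01, -1.533]
force: [-0.1, -0.3, -0.8]
width: 0.0502
[-0.00443455 -0.00241467  0.05266098]
```

View pics/w11.png

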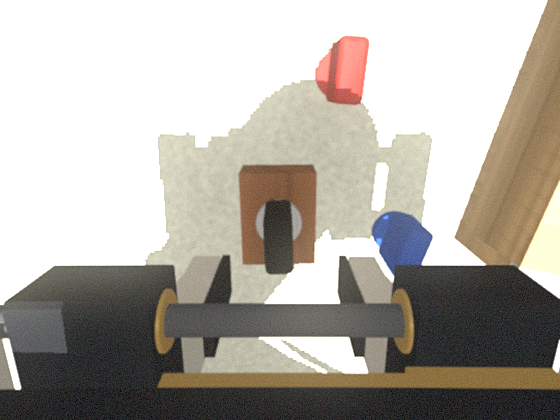

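```bash
python3 -c "
from h import *
s=arm.get_state();print(s['eef_pos'],s['ee_rot'],s['qd'].round(3),totool([.459,.3146,.03],s))"
```

```text
[0.45836817 0.31173478 0.08542828] [ 3.13723005 -0.00823588 -1.53206421] [ 0.002 -0.042  0.065  0.026 -0.034 -0.001] [-0.00329501 -0.000984    0.05539925]
```

```bash
python3 -m handwheel '[[[0.05,-0.003,-0.001,0.02,0],[0.05,-0.003,-0.001,0.04,0],[0.05,-0.003,-0.001,0.052,0],[0.05,-0.003,-0.001,0.057,0],[0.05,-0.003,-0.001,0.057,0],[0.05,-0.003,-0.001,0.057,0]]]'
python3 -c "
from h import *
s=arm.get_state();print(s['ee_rot'],totool([.459,.3146,.03],s))"
```

```text
t: 10.85
eef_pos: [0.4599, 0.3148, 0.03]
ee_rot: [3.139, -0.007, -1.532]
force: [0.4, 1.0, 0.3]
width: 0.0501
[ 3.13872947 -0.0070152  -1.53205665] [ 1.92127353e-04  9.49291850e-04 -3.25689906e-05]
```

Aligned within 1 mm. Closing on the handle.

```bash
python3 -m handwheel '[[[0.0,0,0.001,0.001,0],[0.0,0,0.001,0.001,0],[0.0,0,0.001,0.001,0],[0.0,0,0.001,0.001,0],[0.0,0,0.001,0.001,0],[0.0,0,0.001,0.001,0],[0.0,0,0.001,0.001,0],[0.0,0,0.001,0.001,0],[0.0,0,0.001,0.001,0]]]' 30
python3 -c "
from h import *
s=arm.get_state();print(s['ee_rot'],s['force'],s['width'],s['moment'])"
```

```text
t: 11.6
eef_pos: [0.4589, 0.3148, 0.0291]
ee_rot: [3.139, -0.007, -1.532]
force: [-0.9, -1.0, 2.9]
width: 0.0156
[ 3.13872354 -0.00706767 -1.53198894] [-0.93345614 -1.04161947  2.90962926] 0.01564399111182793 [-0.2422533   0.44189096  0.0140579 ]
```

Gripped at 15.6 mm. I'll lift, then move to a spot beside the lock where the wrist camera can see it.

```bash
python3 -m handwheel '[[[0.0,0,0,-0.015,0],[0.0,0,0,-0.04,0],[0.0,0,0,-0.07,0],[0.0,0,0,-0.10,0],[0.0,0.02,0,-0.11,2],[0.0,0.045,0,-0.11,5],[0.0,0.07,0,-0.11,8],[0.0,0.095,0,-0.11,12.5],[0.0,0.12,0,-0.11,12.5],[0.0,0.145,0,-0.11,12.5],[0.0,0.165,0,-0.11,12.5],[0.0,0.18,0,-0.11,12.5],[0.0,0.185,0,-0.11,12.5],[0.0,0.185,0,-0.11,12.5],[0.0,0.185,0,-0.11,12.5],[0.0,0.185,0,-0.11,12.5]]]'
python3 -c "
from h import *
s=arm.get_state();i=grab_frame('wrist');print(repr(s['eef_pos']),repr(s['ee_rot']),s['width'],s['qd'].round(3))
cv2.imwrite('pics/w12r.png',i)
i=cv2.convertScaleAbs(i,alpha=1.5)
cv2.circle(i,tuple(np.round(w2px('wrist',[.530,.132,.089],s)[0]).astype(int)),4,(255,0,0),1)
cv2.imwrite('pics/w12.png',i)"
```

```text
t: 12.93
eef_pos: [0.4665, 0.1314, 0.1403]
ee_rot: [3.14, -0.007, -1.75]
force: [-0.4, 0.5, -1.2]
width: 0.0159
array([0.46654281, 0.13138456, 0.14033555]) array([ 3.14039783, -0.00743052, -1.74981941]) 0.015936024367135107 [ 0.006  0.003 -0.    -0.    -0.004  0.003]
```

View pics/w12.png

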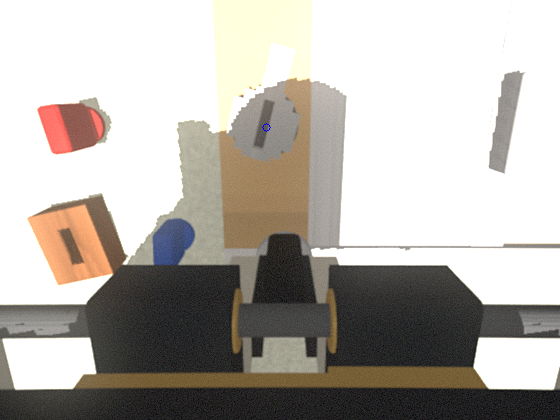

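The slot, at about (264,125), is visibly turned a little from the case's x axis, so the lock starts partly turned. I'll measure it.

```bash
python3 -c "
from h import *
i=cv2.imread('pics/w12r.png')[30:180,200:330]
cv2.imwrite('pics/w12z.png',cv2.resize(i,None,fx=4,fy=4,interpolation=cv2.INTER_CUBIC))
i=cv2.imread('pics/w12r.png')[220:380,220:350]
cv2.imwrite('pics/w12k.png',cv2.resize(np.clip(255*(i/255.)**.5,0,255).astype(np.uint8),None,fx=4,fy=3.5,interpolation=cv2.INTER_CUBIC))
"
```

```text
(no output)
```

View pics/w12z.png

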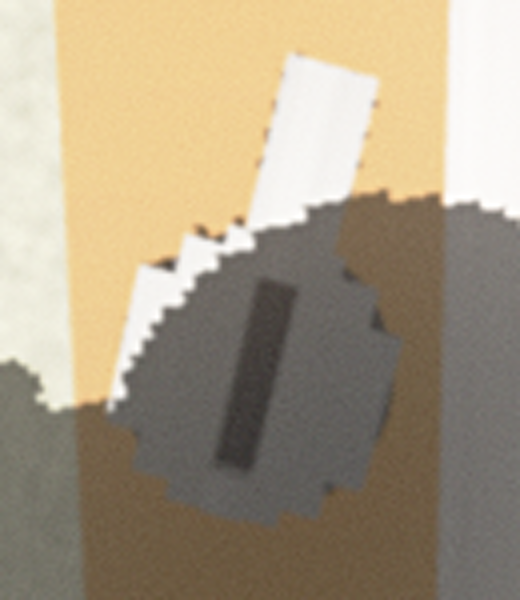

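View pics/w12k.png

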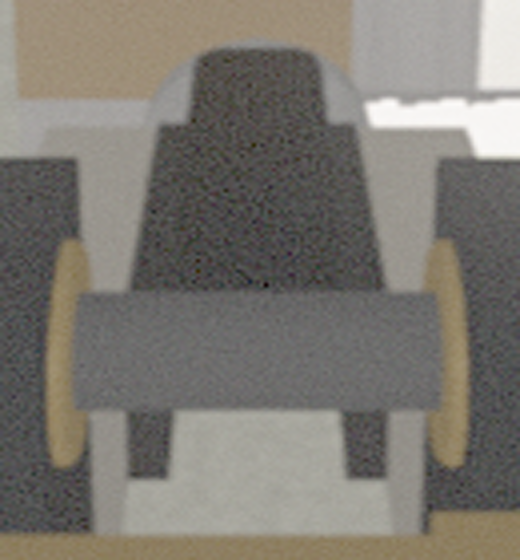

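```bash
python3 -c "
from h import *
np.set_printoptions(precision=4,suppress=True)
s=dict(eef_pos=[0.46654281, 0.13138456, 0.14033555],ee_rot=[ 3.14039783, -0.00743052, -1.74981941])
f=lambda c:[((a+.5)/4-.5+200,(b+.5)/4-.5+30) for a,b in c]
E=px2w('wrist',f([(258,280),(297,289),(252,472),(216,463)]),.089,s)
c=E.mean(0);print(E,c); a=E[0]-E[3];b=E[1]-E[2];print(np.linalg.norm(a),np.linalg.norm(E[0]-E[1]),np.arctan2(a[1],a[0]),np.arctan2(b[1],b[0]))
R,t=pose(s);K=R@np.array([0,0,0])+t
print(totool(c,s))
k=px2w('wrist',[(284.5,232.5)],.1403-.009+.016,s);print('foot -y edge',totool(k,s))
C=px2w('wrist',f([(448,0),(437,600)]),.074,s);print(np.arctan2(*(C[0]-C[1])[1::-1]))
"
```

```text
[[0.5459 0.1298 0.089 ]
 [0.5436 0.1243 0.089 ]
 [0.518  0.1363 0.089 ]
 [0.5204 0.1415 0.089 ]] [0.532 0.133 0.089]
0.028066609686177985 0.005973469870733398 -0.430771710258948 -0.4389089646742149
[-0.0136 -0.0641  0.0512]
foot -y edge [[-0.0009 -0.0153 -0.007 ]]
-0.17694457227301255
```

Lock value is about 0.26 rad: the slot lies at -0.435 rad, centred at (0.532, 0.133). I'll align the yaw and take a closer look.

```bash
python3 -m handwheel '[[[0.0,-0.012,-0.012,0.01,7],[0.0,-0.024,-0.0235,0.022,14],[0.0,-0.024,-0.0235,0.022,14.7],[0.0,-0.024,-0.0235,0.022,14.7],[0.0,-0.024,-0.0235,0.022,14.7],[0.0,-0.024,-0.0235,0.022,14.7]]]'
python3 -c "
from h import *
s=arm.get_state();i=grab_frame('wrist');print(repr(s['eef_pos']),repr(s['ee_rot']),s['width'],s['qd'].round(3))
i=i[100:260,210:360]
cv2.imwrite('pics/w13z.png',cv2.resize(i,None,fx=5,fy=3.75,interpolation=cv2.INTER_CUBIC))"
```

```text
t: 13.48
eef_pos: [0.4936, 0.1509, 0.1184]
ee_rot: [-3.141, -0.007, -2.004]
force: [-0.6, -0.3, -0.9]
width: 0.0158
array([0.49356796, 0.15089763, 0.11841074]) array([-3.14084196, -0.00738783, -2.00385467]) 0.01577933488393734 [-0.003 -0.008 -0.001  0.001  0.001 -0.007]
```

View pics/w13z.png

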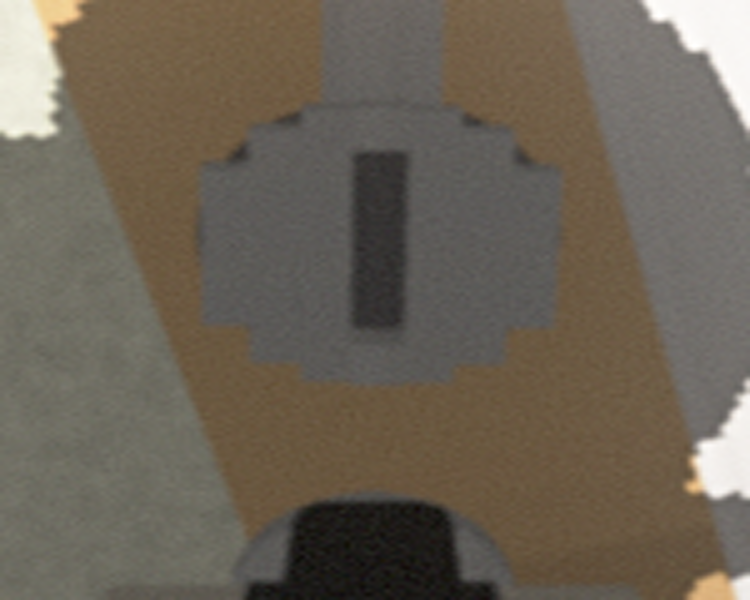

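```bash
python3 -c "
from h import *
np.set_printoptions(precision=4,suppress=True)
s=dict(eef_pos=[0.49356796, 0.15089763, 0.11841074],ee_rot=[-3.14084196, -0.00738783, -2.00385467])
f=lambda c:[((a+.5)/5-.5+210,(b+.5)/3.75-.5+100) for a,b in c]
E=px2w('wrist',f([(354,152),(407,152),(404,344),(352,344)]),.089,s)
c=E.mean(0);print(c); a=E[0]-E[3];b=E[1]-E[2];print(np.linalg.norm(a),np.linalg.norm(E[0]-E[1]),np.arctan2(a[1],a[0]),np.arctan2(b[1],b[0]))
print('slot',totool(c,s))
D=px2w('wrist',f([(197,240),(562,240),(380,101),(380,384)]),.089,s);print('disc',totool(D,s))
zf=.118-.009+.016
print('key foot',totool(px2w('wrist',f([(236,575),(512,575),(374,490)]),zf,s),s),'handle',totool(px2w('wrist',f([(300,505),(445,505)]),.118+.047,s),s))
"
```

```text
[0.5316 0.1335 0.089 ]
0.029607291862995024 0.005951540589971945 -0.4445588831146876 -0.4399386257056928
slot [-0.0004 -0.0418  0.0294]
disc [[-0.0212 -0.0434  0.0293]
 [ 0.0206 -0.0433  0.0296]
 [-0.0003 -0.064   0.0295]
 [-0.0003 -0.0205  0.0294]]
key foot [[-0.0151 -0.0038 -0.0067]
 [ 0.0131 -0.0036 -0.0065]
 [-0.001  -0.016  -0.0066]] handle [[-0.0068 -0.0292 -0.0466]
 [ 0.0044 -0.0291 -0.0465]]
```

The key foot is at tool (-0.001, -0.001) and the slot at (-0.0004, -0.042). Moving over, then inserting.

```bash
python3 -m handwheel '[[[0.0,0.0005,-0.02,0,-0.3],[0.0,0.0005,-0.041,0.005,-0.3],[0.0,0.0005,-0.041,0.012,-0.3],[0.0,0.0005,-0.041,0.012,-0.3],[0.0,0.0005,-0.041,0.012,-0.3],[0.0,0.0005,-0.041,0.012,-0.3]]]'
python3 -c "
from h import *
s=arm.get_state();print(s['eef_pos'],s['ee_rot'],s['force'],totool([.5316,.1335,.089],s))
"; python3 -m handwheel '[[[0.0,0,0,0.003,0],[0.0,0,0,0.006,0],[0.0,0,0,0.009,0],[0.0,0,0,0.011,0],[0.0,0,0,0.011,0]]]'
```

```text
t: 14.03
eef_pos: [0.5301, 0.1331, 0.107]
ee_rot: [-3.141, -0.007, -1.999]
force: [-0.0, 0.2, -1.0]
width: 0.0156
[0.53013573 0.13312054 0.10698189] [-3.14061136 -0.00695939 -1.99862015] [-0.01673481  0.24929401 -1.00953265] [-0.0010779  -0.00115722  0.01797596]
t: 14.45
eef_pos: [0.5297, 0.133, 0.0954]
ee_rot: [-3.141, -0.008, -1.998]
force: [0.1, 0.2, -1.0]
width: 0.0155
```

```bash
python3 -m handwheel '[[[0.0,0,0,0.002,0],[0.0,0,0,0.004,0],[0.0,0,0,0.006,0],[0.0,0,0,0.006,0]]]'; python3 -m handwheel '[[[0.0,0,0,0.001,0],[0.0,0,0,0.001,0]]]'
python3 -c "
from h import *
s=arm.get_state();print(s['moment']);i=grab_frame('scene')
cv2.imwrite('pics/s14.png',cv2.convertScaleAbs(cv2.resize(i[170:290,270:400],None,fx=6,fy=5,interpolation=cv2.INTER_CUBIC),alpha=1.5))"
```

```text
t: 14.78
eef_pos: [0.5294, 0.1328, 0.0889]
ee_rot: [3.142, -0.008, -1.999]
force: [-0.1, -0.1, -1.1]
width: 0.0163
t: 14.95
eef_pos: [0.5296, 0.1328, 0.0881]
ee_rot: [-3.141, -0.008, -1.998]
force: [1.1, 0.2, 0.3]
width: 0.0161
[-0.0683414   0.13305523 -0.00816206]
```

View pics/s14.png

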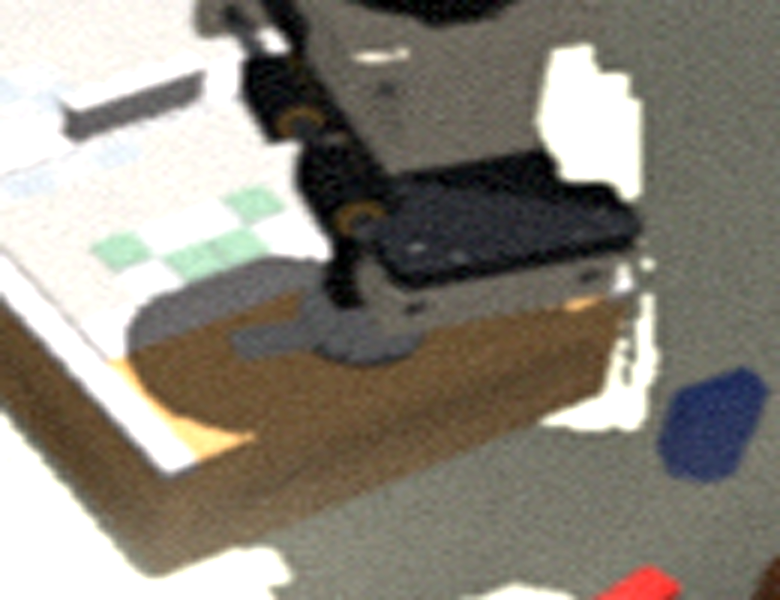

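The key seated at z 0.088 with no side force. Turning clockwise, first 60°.

```bash
python3 -m handwheel '[[[0.0,-0.0001,0.0001,0,5],[0.0,-0.0002,0.0002,0,11],[0.0,-0.0004,0.0002,0,17],[0.0,-0.0005,0.0003,0,23],[0.0,-0.0007,0.0003,0,29],[0.0,-0.0008,0.0004,0,35],[0.0,-0.001,0.0004,0,41],[0.0,-0.0011,0.0004,0,47],[0.0,-0.0012,0.0004,0,53],[0.0,-0.0013,0.0004,0,60],[0.0,-0.0013,0.0004,0,60]]]'
python3 -c "
from h import *
s=arm.get_state();print(s['moment'],s['force'],s['ee_rot'],s['width'],s['q'].round(2));i=grab_frame('scene')
cv2.imwrite('pics/s15.png',cv2.convertScaleAbs(cv2.resize(i[170:290,270:400],None,fx=6,fy=5,interpolation=cv2.INTER_CUBIC),alpha=1.5))"
```

```text
t: 15.92
eef_pos: [0.5301, 0.134, 0.0882]
ee_rot: [-3.134, -0.003, -3.051]
force: [1.1, -2.1, -0.7]
width: 0.0159
[-0.56013559 -0.73208598 -0.02404579] [ 1.08512138 -2.05720067 -0.70409398] [-3.13430439 -0.00319537 -3.05130608] 0.01587902813944971 [ 0.61  0.26 -0.42  0.01 -0.89 -0.52]
```

View pics/s15.png

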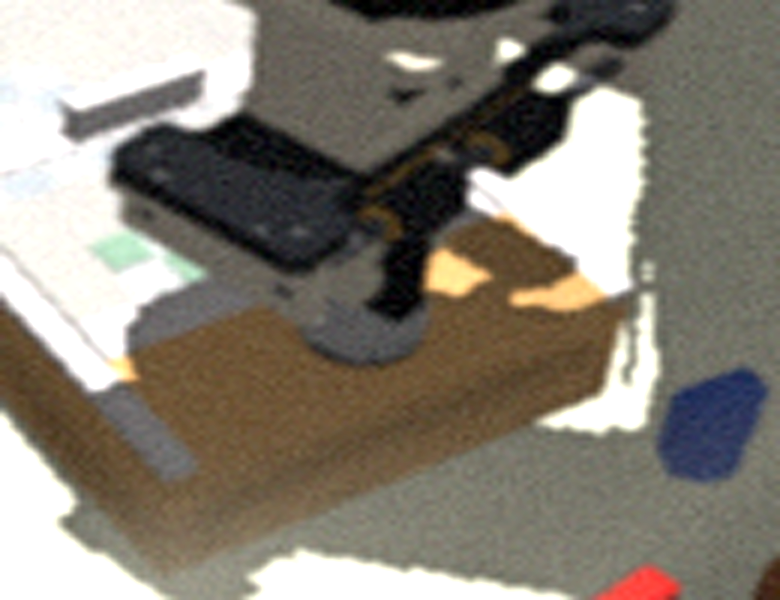

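The tongue turned with the key. Continuing toward the stop.

```bash
python3 -m handwheel '[[[0.0,-0.0001,-0.0001,0,5],[0.0,-0.0002,-0.0001,0,10],[0.0,-0.0003,-0.0001,0,14],[0.0,-0.0003,-0.0001,0,14]]]'
python3 -c "
from h import *
s=arm.get_state();print(s['moment'],s['force'],s['ee_rot'])"
python3 -m handwheel '[[[0.0,0,0,0,3],[0.0,0,0,0,3]]]'
python3 -c "
from h import *
s=arm.get_state();print(s['moment'],s['force'],s['ee_rot'])"
python3 -m handwheel '[[[0.0,0,0,0,3],[0.0,0,0,0,3]]]'
python3 -c "
from h import *
s=arm.get_state();print(s['moment'],s['force'],s['ee_rot'])"
```

```text
t: 16.3
eef_pos: [0.5305, 0.134, 0.0882]
ee_rot: [-3.134, -0.001, 2.996]
force: [1.2, -0.8, -0.7]
width: 0.0157
[-0.17248749 -0.32620126  0.02864224] [ 1.15026298 -0.79817582 -0.7319896 ] [-3.13405261e+00 -1.28403831e-03  2.99615480e+00]
t: 16.47
eef_pos: [0.5306, 0.1341, 0.0882]
ee_rot: [-3.134, -0.001, 2.947]
force: [1.1, -1.0, -1.1]
width: 0.0159
[-0.26021873 -0.41216203  0.04115698] [ 1.08680453 -0.950656   -1.06543402] [-3.13403855e+00 -8.16436467e-04  2.94694810e+00]
t: 16.63
eef_pos: [0.5306, 0.1341, 0.0882]
ee_rot: [-3.134, -0.0, 2.897]
force: [1.4, -1.3, -1.3]
width: 0.0157
[-0.2624595  -0.46244423  0.08775691] [ 1.41529551 -1.27688708 -1.32603491] [-3.13403415e+00 -3.38464655e-04  2.89738849e+00]
```

```bash
python3 -m handwheel '[[[0.0,0,0,0,2],[0.0,0,0,0,2]]]'
python3 -c "
from h import *
s=arm.get_state();print(s['moment'],s['force'],s['ee_rot'])"
python3 -m handwheel '[[[0.0,0,0,0,2],[0.0,0,0,0,2]]]'
python3 -c "
from h import *
s=arm.get_state();print(s['moment'],s['force'],s['ee_rot'])"
python3 -m handwheel '[[[0.0,0,0,0,2],[0.0,0,0,0,2]]]'
python3 -c "
from h import *
s=arm.get_state();print(s['moment'],s['force'],s['ee_rot'])"
```

```text
t: 16.8
eef_pos: [0.5307, 0.1341, 0.0882]
ee_rot: [-3.134, 0.0, 2.866]
force: [1.5, -0.9, -1.1]
width: 0.0159
[-0.25902663 -0.43563858  0.06539028] [ 1.45969214 -0.86829826 -1.05433451] [-3.13413396e+00  2.85440297e-06  2.86572393e+00]
t: 16.97
eef_pos: [0.5307, 0.1341, 0.0882]
ee_rot: [-3.134, 0.0, 2.833]
force: [1.0, -0.9, -1.4]
width: 0.0157
[-0.23683156 -0.49063577  0.04298282] [ 1.03137183 -0.90910106 -1.41097034] [-3.13413072e+00  2.79405035e-04  2.83338213e+00]
t: 17.13
eef_pos: [0.5308, 0.1341, 0.0881]
ee_rot: [-3.134, 0.001, 2.801]
force: [2.0, -0.6, -1.8]
width: 0.0159
[-0.30875203 -0.51326244  0.07813315] [ 2.01007253 -0.62657634 -1.76627593] [-3.13415528e+00  5.95082345e-04  2.80056498e+00]
```

```bash
python3 -m handwheel '[[[0.0,0,0,0,2],[0.0,0,0,0,2]]]'
python3 -c "
from h import *
s=arm.get_state();print(s['moment'],s['force'],s['ee_rot'])"
python3 -m handwheel '[[[0.0,0,0,0,2],[0.0,0,0,0,2]]]'
python3 -c "
from h import *
s=arm.get_state();print(s['moment'],s['force'],s['ee_rot'])
i=grab_frame('scene')
cv2.imwrite('pics/s16.png',cv2.convertScaleAbs(cv2.resize(i[170:290,270:400],None,fx=6,fy=5,interpolation=cv2.INTER_CUBIC),alpha=1.5))
cv2.imwrite('pics/w16.png',cv2.convertScaleAbs(grab_frame('wrist'),alpha=1.5))"
```

```text
t: 17.3
eef_pos: [0.5308, 0.1341, 0.0882]
ee_rot: [-3.134, 0.001, 2.768]
force: [0.7, -1.0, -2.1]
width: 0.0159
[-0.22272624 -0.44095016  0.27146024] [ 0.72059363 -1.04687828 -2.14103835] [-3.13422054e+00  8.88760799e-04  2.76761010e+00]
t: 17.47
eef_pos: [0.5308, 0.1341, 0.0882]
ee_rot: [-3.134, 0.001, 2.735]
force: [1.5, -1.0, -1.5]
width: 0.0158
[-0.22914813 -0.37861457  0.46796876] [ 1.45983319 -0.95975766 -1.54334584] [-3.13410292e+00  1.17550996e-03  2.73481445e+00]
```

View pics/s16.png

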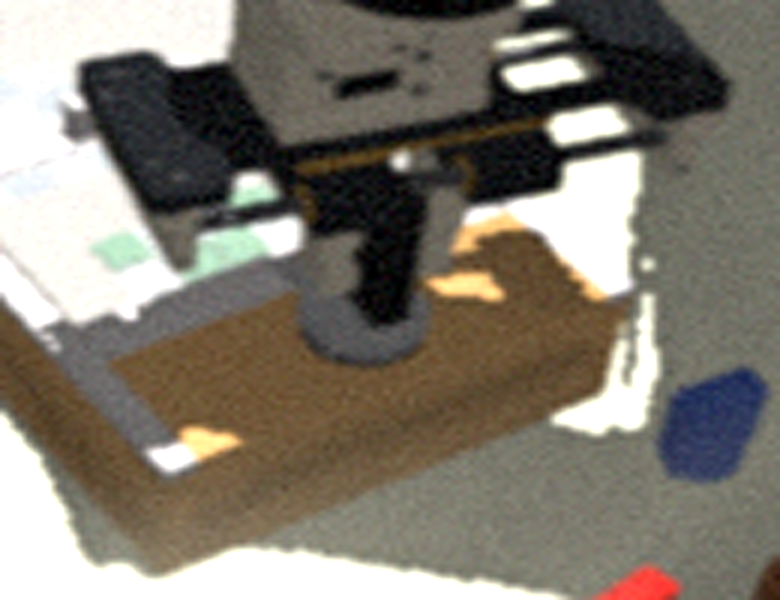

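View pics/w16.png

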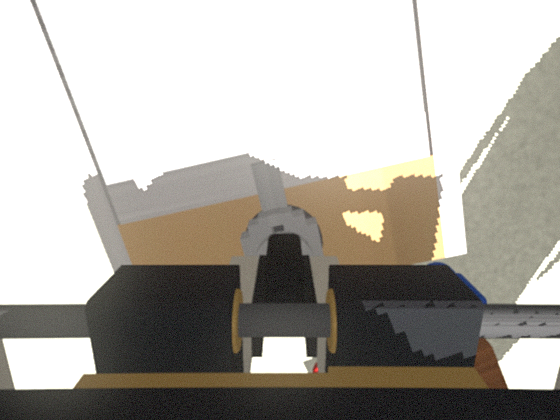

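The moment rises to 0.47 N m and the tongue lies over the door, perpendicular to its edge, so the lock is at its stop. I'll ease back 5° within the play, release and lift.

```bash
python3 -m handwheel '[[[0.0,0,0,0,-3],[0.0,0,0,0,-5],[0.0,0,0,0,-5],[0.03,0,0,0,-5],[0.04,0,0,0,-5],[0.05,0,0,0,-5],[0.05,0,0,0,-5],[0.05,0,0,0,-5],[0.05,0,0,0,-5]]]'
python3 -m handwheel '[[[0.05,0,0,-0.01,0],[0.05,0,0,-0.025,0],[0.05,0,0,-0.05,0],[0.05,0,0,-0.08,0],[0.05,0,0,-0.10,0],[0.05,0,0.02,-0.11,0],[0.05,0,0.05,-0.11,0],[0.05,0,0.05,-0.11,0],[0.05,0,0.05,-0.11,0]]]'
python3 -c "
from h import *
s=arm.get_state();print(s['moment'],s['force'],repr(s['eef_pos']),repr(s['ee_rot']))
i=grab_frame('scene')
cv2.imwrite('pics/s17.png',cv2.convertScaleAbs(cv2.resize(i[170:290,270:400],None,fx=6,fy=5,interpolation=cv2.INTER_CUBIC),alpha=1.5))
i=grab_frame('wrist');cv2.imwrite('pics/w17r.png',i)
cv2.imwrite('pics/w17.png',cv2.convertScaleAbs(i,alpha=1.5))"
```

```text
t: 18.32
eef_pos: [0.5308, 0.1341, 0.0882]
ee_rot: [-3.134, 0.001, 2.823]
force: [1.1, 0.5, 0.3]
width: 0.048
t: 19.07
eef_pos: [0.5469, 0.1835, 0.1984]
ee_rot: [-3.135, 0.001, 2.824]
force: [0.2, -0.8, 0.1]
width: 0.0497
[0.00347059 0.13273768 0.05252513] [ 0.1654678  -0.83063695  0.13050469] array([0.54690502, 0.18349131, 0.19842854]) array([-3.13452479e+00,  7.99497645e-04,  2.82425540e+00])
```

View pics/s17.png

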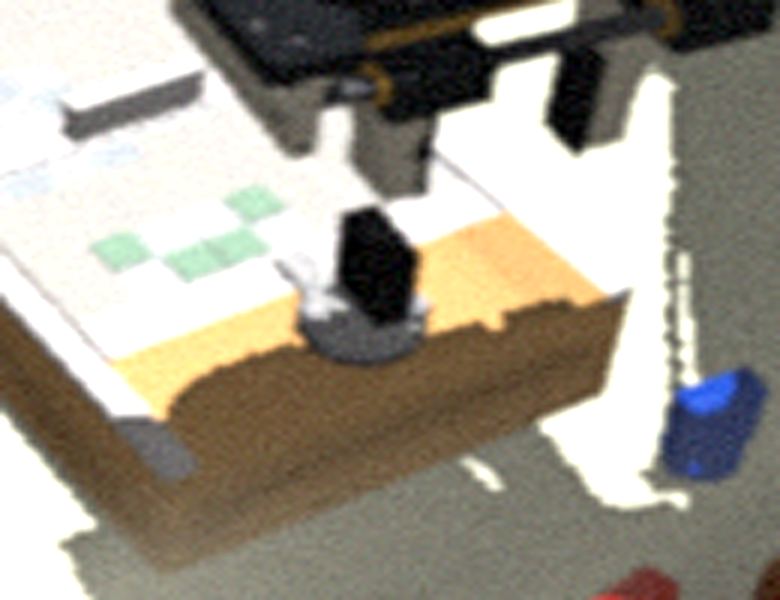

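View pics/w17.png

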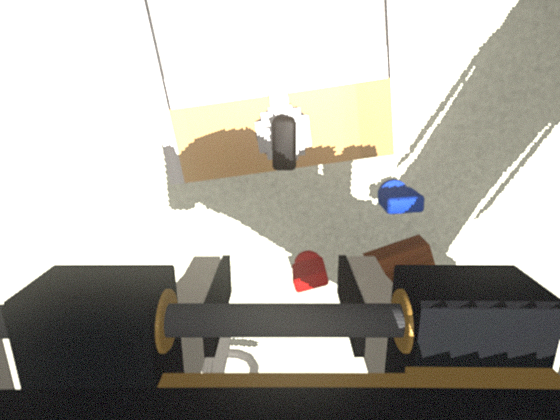

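The key stands upright, released, with the tongue over the door. I'll measure the tongue angle and check the door and bystanders from above.

```bash
python3 -c "
from h import *
i=cv2.imread('pics/w17r.png')[30:180,210:360]
a=cv2.resize(i,(800,600),interpolation=cv2.INTER_CUBIC);cv2.imwrite('pics/w17z.png',a)
t=grab_frame('top');cv2.imwrite('pics/t17.png',t)
t0=cv2.imread('pics/top0.png')
i=np.vstack([x[120:300,120:440] for x in (t0,t)]);cv2.imwrite('pics/t17z.png',cv2.convertScaleAbs(cv2.resize(i,None,fx=1.65,fy=1.65,interpolation=cv2.INTER_CUBIC),alpha=1.5))"
```

```text
(no output)
```

View pics/w17z.png

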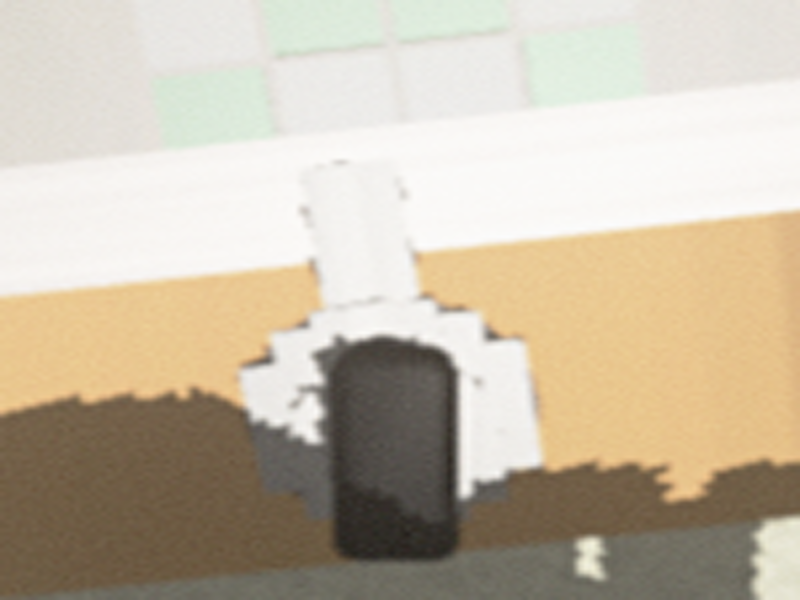

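View pics/t17z.png

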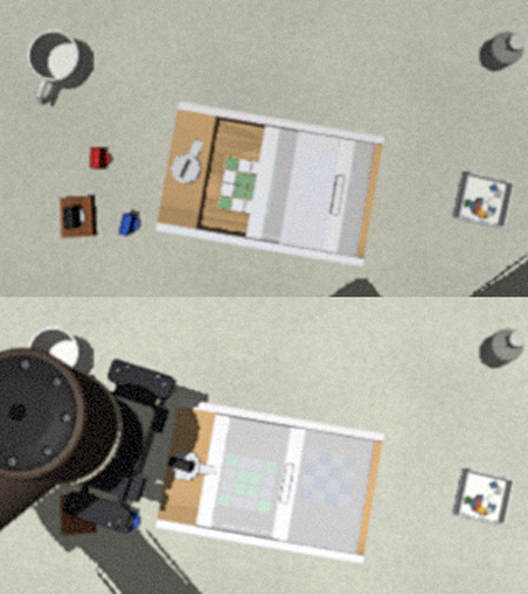

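```bash
python3 -c "
from h import *
s=dict(eef_pos=[0.54690502, 0.18349131, 0.19842854],ee_rot=[-3.13452479e+00,  7.99497645e-04,  2.82425540e+00])
f=lambda c:[((a+.5)*150/800-.5+210,(b+.5)*.25-.5+30) for a,b in c]
ang=lambda p,z:(lambda q:np.arctan2(*(q[0]-q[1])[1::-1]))(px2w('wrist',f(p),z,s))
t=[ang([(305,172),(325,300)],.08),ang([(402,165),(419,295)],.08)];d=ang([(800,210),(0,298)],.074)
print(t,d, [ (d+0-x) for x in t], np.pi/2)
print('top of key',px2w('wrist',f([(398,455)]),.135,s),'slot .5316 .1335'); print(arm.get_state()['force'],arm.get_state()['t'])
"
```

```text
[np.float64(-1.7779644421357004), np.float64(-1.7833311950050685)] 2.9618630901934178 [np.float64(4.739827532329118), np.float64(4.745194285198487)] 1.5707963267948966
top of key [[0.53176849 0.13632597 0.135     ]] slot .5316 .1335
[-0.61563208 -0.49073083 -0.65092578] 19.2167
```

```bash
python3 -c "
from h import *
print(arm.job_done())"
```

```text
the job is handed in; nothing more can be done
None
```

The job is handed in at about 19 s of the 59 s allowed: the door is shut, the lock is turned to its stop, and the key stands released in the slot. No verdict was reported.

**What I did:**
- **Door:** I gripped the pull and slid the door until it stopped moving and the force rose to 15 N.
- **Key:** I took it from its stand, put the blade in the slot and turned it clockwise until the moment reached 0.47 N m. I then eased back 5° within the play, released it and backed away.

**Last checks:**
- **Door:** in the top and wrist views its strip is flush with the jamb.
- **Lock:** the tongue measures about 1.60 rad from open, which matches the 1.571 stop within measuring error, and it lies over the door.
- **Key:** it stands upright. The top of its handle measured about 3 mm from the slot centre, within what the camera can resolve. I did not measure its depth after release; before turning, it was seated at the expected height with almost no side force.
- **Bystanders:** the tub and glue bottle look unmoved in the top view. The mug was partly hidden by the arm there, so I checked only its visible part, which has not moved.

**What disagreed:**
- **First grasp:** it missed the pull. The real fingertips sit about 20 mm behind the reported TCP, so the jaws shut just above the pull, with almost no force. I used the corrected offset from then on.
- **Lock start:** it was already at about 0.26 rad, not 0, so the turn needed was shorter than a full quarter.

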